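Fetch the jar from behind the tall stock

ROBOT

A 7-joint arm with a two-finger parallel gripper is mounted at the origin on the work surface. World frame = base frame: x ahead of the robot, y to its left, z up, the work surface at z = 0. Lengths are in mm, angles in rad, forces in N, time in s.
With the tool pointing down it reaches from about 400 to 900 mm from the base axis. Payload 5.6 kg.
Tool frame: the origin (TCP) lies midway between the tips of the shut fingers; the grasp point (between the pads) lies 19 mm behind it; z points along the fingers, y is the line along which they close (so a half turn about z gives the same grasp; the last joint's range is limited). The gripper opens to 92 mm and grips with 3 to 60 N. Pads are 20 mm wide; open, the fingers measure 128 mm over their backs; the gripper's body (75 mm by 189 mm) begins 69 mm behind the grasp point.
Start: joints at [-1.249, 0.468, -0.012, 1.603, 0.006, 1.071, -0.056], TCP at [231.938, 607.219, 189.892] pointing down, gripper open.
Joint ranges: [-2.53, 2.53], [-0.31, 2.02], [-1.57, 1.55], [0.28, 2.44], [-1.29, 4.43], [0.15, 1.84], [-2.92, 2.92]. Speed limits (rad/s): [2.57, 2.57, 3.14, 3.14, 3.14, 3.14, 3.14].

INTERFACE

Orientations are given as a rotation vector (axis times angle).
In Python, from bench import * gives the robot as it stands.
- The arm moves only by the shell command python3 -m pendant 'ROWS' [OPENING]. ROWS is JSON, a list of rows, each a list of 6 numbers: the shift along the world's x, y, z each as a share of 0.02 m, from -1 to 1, then the turn, a rotation vector about the world's x, y, z each as a share of 0.08 rad, from -1 to 1. In form: [[dx, dy, dz, ax, ay, az], ...]. A call has 1 to 12 rows; each row shifts and turns the commanded pose from where the row before left it; what a row does not reach is not made up. A row lasts 1/12 s, in which the tool goes at most 41.7 mm and 7.16 degrees, less where a joint would pass 70% of its speed; a pose out of reach is approached as far as the arm can. A call with a number of a shift or a turn outside -1 to 1 is refused whole. A call with a gripper value outside its range is refused whole. OPENING is the finger opening in mm, from 0 to 91.9, set as the call begins (- or left out, the last holds). The fingers move at their own pace and stop on an object; the grip force is fixed at half the most. Time passes only in rows, so rows that do not move let the fingers close. It gives the time, the measured TCP pose, the force, the opening and the grip force at its end, in the units of the state.
- get_obs(): the state, without advancing time (a new reading comes with each control period).
- get_image(name): name is "scene" or "top" or "wrist"; returns (picture, depth): 384x512x3 uint8, red, green, blue; 384x512 float32, mm along the optical axis (not along the pixel's ray), 0 where there is no reading.
- get_calibration(name): a dict with "fx", "fy", "cx", "cy" (pixels), "dist_coeffs" ([k1, k2, p1, p2, k3] as OpenCV has them; the pictures are not rectified), "cam_to_world" (4x4, takes a point from camera to world coordinates); the wrist camera has in their place "T_tool_cam" (4x4, takes a point from camera to tool coordinates, whose origin is the TCP and whose axes are the flange's). Camera axes: x right, y down, z forward; pixel columns grow to the right and rows downward; lengths in mm; the calibration is good to about 2 mm. A picture is of the moment at which its call begins: read the wrist's pose just before it. get_calibration takes no time and is no camera call.
- close_job(): hands the job in; it is judged then, once.
Trained networks look in the newest picture that a camera, given by its name, has taken for a name from the list of things; names that differ only in an ending like _2 or _b are one class to them, and where a whole thing is asked for, a point or a joint stands for the part that bears it (a point fixed in the world has none). Each returns a list of dicts, best first, with "p" (0 to 1); they miss things now and then, are a little off and sometimes report something else, mostly with a low value. They report only what shows in the picture. A call takes as long as a camera call.
- find_in(thing, camera): "centre" ([row, column] in pixels, amid what is visible of it).
The state is a dict: "time_s": time; "q": joint angles; "joint_velocities": joint speeds; "effort": joint torques, N m; "position": TCP position; "orientation": TCP orientation; "wrist_force": force on the tool from outside, world axes, zero at the start; "torque": the same for the moment, N m; "finger_gap": finger opening in mm; "finger_force": force on a finger pad.
Only numpy, scipy, OpenCV 4.12 (cv2) and the standard library are available. Lean on these libraries where they do the work, as an engineer would, in place of code of your own. Each camera call takes 0.05 s, during which the arm holds its last target. There are 200 camera calls.

TASK

The small amber jar is hemmed in by the bottle, the can and the canister in the walnut tray: first clear all three of them into the green tray at the side, then fetch the jar and stand it in the middle of the round board. Only then put the three back, each standing centred on the coaster of its own place: bottle on green, can on orange, canister on blue. Set every one of these four things down gently, never dropping or toppling it.

Things in the scene. Friction and masses are not known exactly. Their poses are not given: they have to be found in the camera images.
- bottle: Loose: green glass bottle with white cap and paper label. Straight-sided, diameter 58 mm up to 112 mm high, then a shoulder to a neck; cap 29 mm wide, top at 149 mm. About 0.3 kg. It is round; origin: centre of its underside, z up.
- can: Loose: orange drink can with a yellow band and aluminium ends, diameter 60 mm, 125 mm high, about 0.34 kg. It is round; origin: centre of its underside, z up.
- canister: Loose: blue ceramic canister, diameter 62 mm up to 112 mm high, fixed light-wood lid (59 mm) with a small dark knob, top at 138 mm, about 0.36 kg. It is round; origin: centre of its underside, z up.
- jar: Loose: small amber glass jar with a brass lid, diameter 44 mm, 62 mm high, about 0.12 kg; stands on the floor of the dark walnut tray, with one tall thing close on its left, one on its right and one on the robot side (centres 64 mm apart; only about 11 mm between walls), and open on the far side. It is round; origin: centre of its underside, z up.
- coaster_green: Fixed: flat green disc, diameter 76 mm, 4 mm thick, in the walnut tray; the bottle's place. Origin: centre of its underside (on the tray floor, 6 mm above the counter); things stand 4 mm above it.
- coaster_orange: Fixed: flat orange disc, else as coaster_green; the can's place.
- coaster_blue: Fixed: flat blue disc, else as coaster_green; the canister's place.
- side_tray: Fixed: empty sage-green tray to one side (left or right) with low walls, outside 310 mm along its x, 140 mm along its y, 22 mm high, walls and floor 6 mm thick: room for three tall things in a row along x, 90 mm apart. Origin: centre of its underside on the counter, z up.
- round_board: Fixed: round light-wood board, diameter 120 mm, 15 mm thick, with a thin dark ring (68 mm) inlaid round its middle, on the other hand from the green tray (left or right). Origin: centre of its underside, on the counter.

How it is judged (in metres and radians):
On the way, in this order (a step that is already met when the one before it is completed fails the run):
1. bottle, can and canister all stand upright in the green side tray (x of bottle in the frame of side_tray between -0.145 and 0.145 m and y of bottle in the frame of side_tray between -0.055 and 0.055 m and z of each of bottle, can, canister in the frame of side_tray below 0.012 m and angle between each of bottle, can, canister's own z axis and vertical below 0.12 rad and x of can in the frame of side_tray between -0.145 and 0.145 m and y of can in the frame of side_tray between -0.055 and 0.055 m and x of canister in the frame of side_tray between -0.145 and 0.145 m and y of canister in the frame of side_tray between -0.055 and 0.055 m), for 0.2 s.
2. the jar stands in the middle of the round board while the three still stand in the side tray (all of step 1 and horizontal distance between jar and round_board below 0.015 m and z of jar in the frame of round_board between 0.01 and 0.02 m and angle between jar's own z axis and vertical below 0.12 rad), for 0.2 s.
At the end, for the whole second after the job is handed in: The jar stands upright on the round board within 15 mm of its centre; bottle, can and canister stand upright on the green, orange and blue coaster, each within 12 mm of its centre; all are released and at rest (horizontal distance between jar and round_board below 0.015 m and z of jar in the frame of round_board between 0.01 and 0.02 m and angle between each of jar, bottle, can, canister's own z axis and vertical below 0.12 rad and horizontal distance between bottle and coaster_green below 0.012 m and z of bottle in the frame of coaster_green between 0 and 0.008 m and horizontal distance between can and coaster_orange below 0.012 m and z of can in the frame of coaster_orange between 0 and 0.008 m and horizontal distance between canister and coaster_blue below 0.012 m and z of canister in the frame of coaster_blue between 0 and 0.008 m and linear speed of each of bottle, can, canister, jar below 0.02 m/s and contact force between the fingers and bottle below 0.1 N and contact force between the fingers and can below 0.1 N and contact force between the fingers and canister below 0.1 N and contact force between the fingers and jar below 0.1 N); the robot touches nothing.
It fails at once if one of the four things is toppled (leans more than about 35 degrees) (angle between any of bottle, can, canister, jar's own z axis and vertical above 0.6 rad).
It fails at once if one of the four things is dropped: moves faster than 0.6 m/s (a fall of about 2 cm) while not held by the fingers ((linear speed of bottle above 0.6 m/s and contact force between the fingers and bottle below 0.05 N) or (linear speed of can above 0.6 m/s and contact force between the fingers and can below 0.05 N) or (linear speed of canister above 0.6 m/s and contact force between the fingers and canister below 0.05 N) or (linear speed of jar above 0.6 m/s and contact force between the fingers and jar below 0.05 N)).
It also fails if it takes over 141 s, if anything falls off the work surface, if the arm or the gripper's body presses on something with over 40 N, if the wrist force passes 120 N, or if a joint passes its speed limit or range.

## Working session

There is one attempt and no reset: what is moved stays moved. The work goes in short steps, Python scripts to look and compute and a shell command to move; the robot and the scene stay as the last step left them, time stands still between calls to the robot, and variables do not carry over. Pictures are saved under pics/ and viewed, at most 14 in all, crops included, and the job is handed in when it is done.

```bash
ls; mkdir -p pics; cat > h.py <<'E'
from bench import *
import numpy as np, cv2
from scipy.spatial.transform import Rotation as R
def ray(cam,rc,T=None):
    c=get_calibration(cam)
    K=np.array([[c['fx'],0,c['cx']],[0,c['fy'],c['cy']],[0,0,1]])
    p=cv2.undistortPoints(np.array([[[rc[1],rc[0]]]],float),K,np.array(c['dist_coeffs'],float)).ravel()
    return np.array([p[0],p[1],1.])
def cam2w(cam,obs=None):
    c=get_calibration(cam)
    if cam!='wrist': return np.array(c['cam_to_world'])
    T=np.eye(4);T[:3,:3]=R.from_rotvec(obs['orientation']).as_matrix();T[:3,3]=obs['position']
    return T@np.array(c['T_tool_cam'])
def cloud(cam,depth,obs=None):
    c=get_calibration(cam);K=np.array([[c['fx'],0,c['cx']],[0,c['fy'],c['cy']],[0,0,1]])
    h,w=depth.shape;v,u=np.mgrid[:h,:w]
    p=cv2.undistortPoints(np.stack([u,v],-1).reshape(-1,1,2).astype(float),K,np.array(c['dist_coeffs'],float)).reshape(h,w,2)
    P=np.dstack([p[...,0]*depth,p[...,1]*depth,depth]);T=cam2w(cam,obs)
    W=P@T[:3,:3].T+T[:3,3];W[depth<=0]=np.nan
    return W
E
python3 - <<'E'
from h import *
o=get_obs();print(o)
for n in ['scene','top','wrist']:
    im,d=get_image(n);cv2.imwrite(f'pics/{n}0.png',im[...,::-1]);np.save(f'{n}0.npy',d)
    W=cloud(n,d,o)
    for t in ['bottle','can','canister','jar','coaster_green','coaster_orange','coaster_blue','side_tray','round_board']:
        for r in find_in(t,n)[:2]:
            a,b=map(int,r['centre']);print(n,t,round(r['p'],2),a,b,np.round(W[min(max(a,0),383),min(max(b,0),511)]))
a=cv2.imread('pics/scene0.png');b=cv2.imread('pics/top0.png');cv2.imwrite('pics/both0.png',cv2.resize(np.hstack([a,b]),(800,300)))
E
```

```text
pics
{'time_s': 0.0, 'q': array([-1.24899345,  0.46836688, -0.01161547,  1.60361828,  0.00599039,
        1.07146989, -0.05627355]), 'joint_velocities': array([-0.00127106, -0.00095631,  0.001027  ,  0.00075825,  0.00035159,
        0.00019681, -0.00032866]), 'effort': array([ 7.95850956e-04, -5.20572639e+01, -1.24294902e-02, -2.43741900e+01,
       -5.66928601e-02,  1.73083314e-02,  1.53848728e-04]), 'position': array([231.72455843, 606.5945304 , 188.94933076]), 'orientation': array([-5.69866405e-01, -3.08925036e+00,  2.84993943e-03]), 'wrist_force': array([ 0.26091019,  1.20481935, -0.47148914]), 'torque': array([ 0.04788495,  0.02765654, -0.01624559]), 'finger_force': 0.0, 'finger_gap': 92.06363430855103}
scene bottle 0.74 157 239 [545. -37. 135.]
scene can 0.97 174 277 [609.  36.  99.]
scene canister 0.74 195 240 [635. -82.  92.]
scene jar 0.84 197 257 [618. -25.  55.]
scene coaster_green 0.19 196 257 [611. -21.  52.]
scene coaster_orange 0.59 201 280 [609.  51.   9.]
scene coaster_blue 0.5 223 235 [633. -95.   8.]
scene side_tray 0.86 226 143 [ 534. -298.    5.]
scene round_board 0.76 153 334 [489. 318.  14.]
top bottle 0.72 194 261 [521. -23. 164.]
top can 0.93 168 222 [574.  51. 136.]
top canister 0.71 159 286 [593. -71. 139.]
top jar 0.9 170 259 [585. -21.  71.]
top coaster_green 0.69 209 256 [503. -15.  70.]
top coaster_orange 0.6 190 227 [548.  48.  30.]
top coaster_blue 0.44 178 275 [579. -58.  12.]
top side_tray 0.68 204 377 [ 523. -287.    8.]
top side_tray 0.41 168 225 [574.  45. 137.]
top round_board 0.73 158 288 [595. -75. 138.]
wrist round_board 0.7 367 143 [453. 349.  16.]
```

View pics/both0.png

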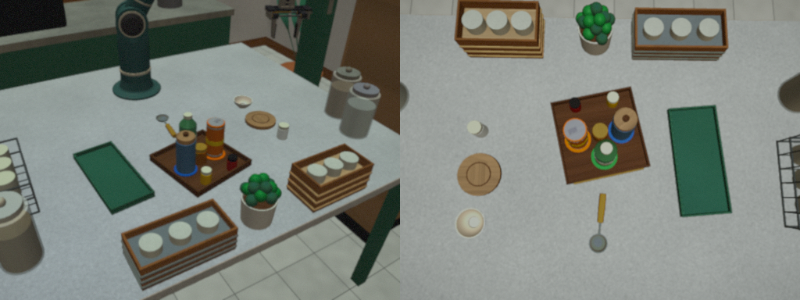

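View pics/top0.png

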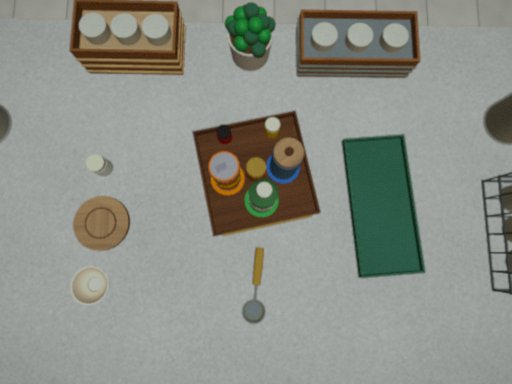

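The top view (512x384) shows the walnut tray at about (170,255), with can (165,224), jar (168,256), canister (153,288) and bottle (190,263). The green tray is at (205,383) on the robot's right and the board at (222,101) on its left. Two small decoys stand at the far edge of the walnut tray, and cups stand beside the board. Next I fit circles and rectangles.

```bash
cat >> h.py <<'E'
from scipy.optimize import least_squares
def fitc(P,r=None):
    f=(lambda q:np.hypot(P[:,0]-q[0],P[:,1]-q[1])-(r if r else q[2]))
    q=least_squares(f,[*P.mean(0)[:2],r or 40],loss='soft_l1',f_scale=1.).x
    return q
def tops(W,seeds,zlo,zhi,rad=40):
    m=np.isfinite(W[...,2])&(W[...,2]>zlo)&(W[...,2]<zhi)&(np.hypot(W[...,0]-seeds[0],W[...,1]-seeds[1])<rad)
    return W[m]
def circ(P):
    (c,r)=cv2.minEnclosingCircle(P[:,:2].astype(np.float32));return np.round([*c,r,np.median(P[:,2]),len(P)],1)
E
python3 - <<'E'
from h import *
d=np.load('top0.npy');W=cloud('top',d);im=cv2.imread('pics/top0.png');hsv=cv2.cvtColor(im,cv2.COLOR_BGR2HSV)
print('cap',circ(tops(W,(521,-23),153,175,30)))
print('can',circ(tops(W,(574,51),128,145)))
print('lid',circ(tops(W,(590,-71),120,136)), 'knob',circ(tops(W,(590,-71),137,150)))
print('jar',circ(tops(W,(585,-21),62,80,26)))
H,S,V=[hsv[...,i].astype(int) for i in range(3)]
g=((H>65)&(H<90)&(S>100)); g[:,:330]=False; g[:,440:]=False
P=W[g&(W[...,2]<40)];rect=cv2.minAreaRect(P[:,:2].astype(np.float32));print('tray',rect,np.percentile(P[:,2],[5,50,95]),cv2.minAreaRect(np.argwhere(g).astype(np.float32)))
m=(W[...,2]>9)&(W[...,2]<30)&(np.abs(np.arange(512)-101)<40)[None]&(np.abs(np.arange(384)-222)<32)[:,None]
print('board',circ(W[m]),fitc(W[m&~cv2.erode(m.astype(np.uint8),np.ones((3,3))).astype(bool)]))
sub=np.zeros_like(m);sub[100:240,190:325]=True
for n,lo,hi in [('green',50,85),('orange',5,22),('blue',100,125)]:
    k=sub&(H>lo)&(H<hi)&(S>140)&(V>60)&(W[...,2]<22)
    Q=W[k];print(n,len(Q),fitc(Q[np.hypot(*(Q[:,:2]-np.median(Q[:,:2],0)).T)<60],34) if len(Q)>10 else '',np.median(Q[:,2]) if len(Q) else '')
w=sub&(W[...,2]>3)&(W[...,2]<45);print('walnut',cv2.minAreaRect(W[w][:,:2].astype(np.float32)))
print(circ(tops(W,(640,35),20,70,30)),circ(tops(W,(640,-50),20,70,30)))
for p in [(134,224),(126,272)]: print(W[p])
print(get_calibration('wrist')['T_tool_cam'],get_calibration('top')['fx'],get_calibration('wrist')['fx'])
E
```

```text
cap [529.7 -27.3  14.3 159.6 192. ]
can [577.9  49.   30.2 136.1 767. ]
lid [604.  -74.5  30.3 124.3  86. ] knob [606.  -75.   29.1 139.1 601. ]
jar [591.5 -13.9  20.8  68.3 278. ]
tray ((522.9181518554688, -294.0965881347656), (304.2308654785156, 138.79029846191406), 5.188241958618164) [ 4.72711455  7.19169352 21.88365453] ((205.5076904296875, 382.9384765625), (140.1592559814453, 64.24999237060547), 7.125016689300537)
board [ 474.8  321.5   60.1   15.6 2401. ] [475.22720475 320.30726396  57.39084622]
green 179 [531.3197616  -27.80418875  34.        ] 10.817749351925613
orange 5568 [569.05868199  37.30092816  34.        ] 6.6719888902564435
blue 170 [607.15928916 -75.92002238  34.        ] 10.955836093090738
walnut ((605.6032104492188, -19.777984619140625), (324.44989013671875, 312.5957336425781), 0.5046191215515137)
[662.2  51.   10.3  44.5  62. ] [611.  -44.9   0.   52.2   1. ]
[666.70094912  54.97806573  55.45237788]
[686.46376977 -49.00372561  54.62749729]
[[-4.15291345e-06 -9.58840314e-01 -2.83945861e-01  8.01382375e+01]
 [ 9.99999904e-01  1.20244325e-04 -4.20671810e-04  4.03040491e-01]
 [ 4.37499969e-04 -2.83945835e-01  9.58840222e-01 -1.95435050e+02]
 [ 0.00000000e+00  0.00000000e+00  0.00000000e+00  1.00000000e+00]] 364.372933403175 331.9082625576759
```

The geometry agrees with the text: jar to neighbours measures 63–64 mm, tops read about 160, 136 and 148 mm, and the walnut tray's yaw is about 12.7°. I'm moving over the bottle and turning the fingers to the tray's y axis.

```bash
python3 -m pendant '[[0.466,-0.992,0.05,0,0,0.229],[0.466,-0.992,0.05,0,0,0.229],[0.466,-0.992,0.05,0,0,0.229],[0.466,-0.992,0.05,0,0,0.229],[0.466,-0.992,0.05,0,0,0.229],[0.466,-0.992,0.05,0,0,0.229],[0.466,-0.992,0.05,0,0,0.229],[0.466,-0.992,0.05,0,0,0.229],[0.466,-0.992,0.05,0,0,0.229],[0.466,-0.992,0.05,0,0,0.229],[0.466,-0.992,0.05,0,0,0.229],[0.466,-0.992,0.05,0,0,0.229]]' 85
python3 -m pendant '[[0.466,-0.992,0.05,0,0,0.229],[0.466,-0.992,0.05,0,0,0.229],[0.466,-0.992,0.05,0,0,0.229],[0.466,-0.992,0.05,0,0,0.229],[0.466,-0.992,0.05,0,0,0.229],[0.466,-0.992,0.05,0,0,0.229],[0.466,-0.992,0.05,0,0,0.229],[0.466,-0.992,0.05,0,0,0.229],[0.466,-0.992,0.05,0,0,0.229],[0.466,-0.992,0.05,0,0,0.229],[0.466,-0.992,0.05,0,0,0.229],[0.466,-0.992,0.05,0,0,0.229]]'
python3 -m pendant '[[0.466,-0.992,0.05,0,0,0.229],[0.466,-0.992,0.05,0,0,0.229],[0.466,-0.992,0.05,0,0,0.229],[0.466,-0.992,0.05,0,0,0.229],[0.466,-0.992,0.05,0,0,0.229],[0.466,-0.992,0.05,0,0,0.229],[0.466,-0.992,0.05,0,0,0.229],[0.466,-0.992,0.05,0,0,0.229],[0,0,0,0,0,0],[0,0,0,0,0,0]]'
python3 - <<'E'
from h import *
o=get_obs();print(o['q'],R.from_rotvec(o['orientation']).as_matrix()[:,1])
im,d=get_image('wrist');cv2.imwrite('pics/w1.png',im[...,::-1]);np.save('w1.npy',d);W=cloud('wrist',d,o);np.save('W1.npy',W)
print(o['position'])
for n,s,lo,hi,r in [('cap',(530,-27),140,175,30),('can',(578,49),128,145,40),('knob',(606,-75),110,160,40),('jar',(591,-14),60,80,26),('red',(664,53),25,70,30),('yel',(680,-50),25,70,30)]:
    P=tops(W,s,lo,hi,r)
    if len(P)>10: print(n,circ(P))
E
```

```text
time_s: 2.5
position: [344.2, 368.2, 202.1]
orientation: [0.226, 3.133, 0.001]
wrist_force: [0.2, 0.4, -0.1]
finger_gap: 85.3
finger_force: 0.0
time_s: 3.5
position: [456.0, 130.1, 214.2]
orientation: [-0.119, 3.139, 0.001]
wrist_force: [0.7, -0.3, 0.3]
finger_gap: 84.9
finger_force: 0.0
time_s: 4.33
position: [530.3, -28.7, 221.9]
orientation: [-0.343, 3.123, -0.0]
wrist_force: [0.2, 0.8, -0.2]
finger_gap: 85.3
finger_force: 0.0
[-0.28451341  0.2311452   0.32332629  1.87725498 -0.08406903  1.04624528
  1.86246871] [-2.16979969e-01  9.76176049e-01 -1.21324328e-04]
[530.31913562 -28.66826309 221.89508568]
cap [ 530.8  -27.4   16.3  159.3 1208. ]
can [ 579.6   49.2   30.   136.2 1918. ]
knob [ 606.8  -74.6   30.4  138.4 2616. ]
jar [593.7 -13.4  21.   68.6 921. ]
red [673.8  56.9  16.9  55.7 725. ]
yel [690.9 -47.9  17.1  56.2 601. ]
```

View pics/w1.png

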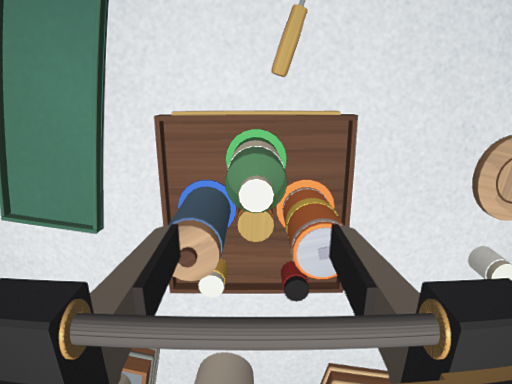

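The wrist picture shows the cap at (196,256), jar lid (225,256), can (250,318) and canister (250,195). The positions agree with the top view to about 2 mm. Next is the bottle grasp.

```bash
python3 -m pendant '[[0,0.06,-1,0,0,0],[0,0,-1,0,0,0],[0,0,-1,0,0,0],[0,0,-1,0,0,0],[0,0,-1,0,0,0],[0,0,-1,0,0,0],[0,0,-0.6,0,0,0],[0,0,-0.3,0,0,0],[0,0,0,0,0,0]]'
python3 -m pendant '[[0,0,0,0,0,0],[0,0,0,0,0,0],[0,0,0,0,0,0],[0,0,0,0,0,0],[0,0,0,0,0,0],[0,0,0,0,0,0]]' 40
python3 -m pendant '[[0,0,0.2,0,0,0],[0,0,0.5,0,0,0],[0,0,0.5,0,0,0],[0,0,0.5,0,0,0],[0,0,0.5,0,0,0],[0,0,0.3,0,0,0],[0,0,0,0,0,0]]'
```

```text
time_s: 5.13
position: [529.0, -25.2, 82.7]
orientation: [0.349, -3.12, -0.001]
wrist_force: [0.9, -0.4, 0.4]
finger_gap: 84.6
finger_force: 0.0
time_s: 5.63
position: [530.8, -26.6, 84.6]
orientation: [-0.347, 3.121, -0.0]
wrist_force: [-0.1, -0.5, 3.0]
finger_gap: 56.8
finger_force: 30.0
time_s: 6.22
position: [531.4, -26.4, 135.8]
orientation: [-0.347, 3.119, 0.0]
wrist_force: [-0.4, 0.2, -3.3]
finger_gap: 56.7
finger_force: 30.0
```

```bash
python3 -m pendant '[[-0.14,-0.4,0,0,0,0],[-0.28,-0.8,0,0,0,0],[-0.346,-0.986,0,0,0,0],[-0.346,-0.986,0,0,0,0],[-0.346,-0.986,0,0,0,0],[-0.346,-0.986,0,0,0,0],[-0.346,-0.986,0,0,0,0],[-0.346,-0.986,0,0,0,0],[-0.346,-0.986,0,0,0,0],[-0.346,-0.986,0,0,0,0],[-0.346,-0.986,0,0,0,0],[-0.346,-0.986,0,0,0,0]]'
python3 -m pendant '[[-0.346,-0.986,0,0,0,0],[-0.346,-0.986,0,0,0,0],[-0.18,-0.5,0,0,0,0],[-0.1,-0.27,0,0,0,0],[0,0,0,0,0,0],[0,0,-0.3,0,0,0],[0,0,-0.7,0,0,0],[0,0,-0.7,0,0,0],[0,0,-0.5,0,0,0],[0,0,-0.2,0,0,0],[0,0,-0.1,0,0,0],[0,0,0,0,0,0]]'
python3 -m pendant '[[0,0,-0.07,0,0,0],[0,0,-0.05,0,0,0],[0,0,0,0,0,0],[0,0,0,0,0,0]]'
python3 - <<'E'
from h import *
o=get_obs();print(o['q'],o['position'],o['wrist_force'])
im,d=get_image('wrist');cv2.imwrite('pics/w2.png',im[...,::-1])
im,d=get_image('scene');cv2.imwrite('pics/s2.png',im[120:300,100:340,::-1].repeat(2,0).repeat(2,1))
E
```

```text
time_s: 7.22
position: [451.1, -248.9, 133.3]
orientation: [0.346, -3.121, -0.001]
wrist_force: [0.2, 0.3, -1.5]
finger_gap: 56.7
finger_force: 30.0
time_s: 8.22
position: [433.2, -302.0, 83.6]
orientation: [0.348, -3.122, -0.001]
wrist_force: [0.2, 0.1, -2.5]
finger_gap: 56.5
finger_force: 30.0
time_s: 8.55
position: [433.3, -302.6, 81.8]
orientation: [-0.347, 3.122, -0.0]
wrist_force: [0.5, 0.4, -2.6]
finger_gap: 56.8
finger_force: 30.0
[ 0.22913012  0.42288733  0.39130214  2.00865407 -0.23159075  0.75158514
  2.55157571] [ 433.32217748 -302.61481394   81.81389115] [ 0.45841197  0.38621051 -2.60240879]
```

View pics/s2.png

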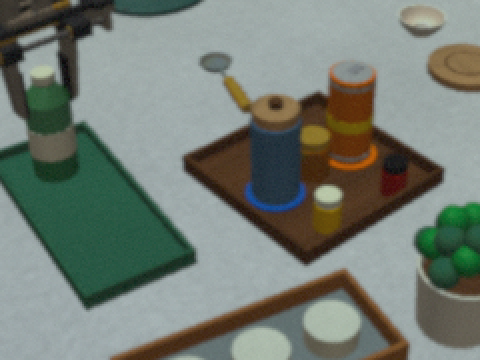

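The scene crop shows the bottle upright over the near end of the green tray at (130,50). It still hangs slightly (−2.6 N), so I'm lowering until it makes contact.

```bash
python3 -m pendant '[[0,0,-0.04,0,0,0],[0,0,-0.03,0,0,0],[0,0,0,0,0,0],[0,0,0,0,0,0]]'
python3 -m pendant '[[0,0,-0.03,0,0,0],[0,0,-0.02,0,0,0],[0,0,0,0,0,0],[0,0,0,0,0,0]]'
```

```text
time_s: 8.98
position: [433.5, -302.7, 80.6]
orientation: [-0.347, 3.122, -0.0]
wrist_force: [-0.8, 0.7, 3.6]
finger_gap: 56.6
finger_force: 30.0
time_s: 9.32
position: [433.8, -302.8, 80.5]
orientation: [-0.347, 3.121, -0.0]
wrist_force: [-3.0, 1.1, 11.4]
finger_gap: 56.9
finger_force: 30.0
```

Contact made (+11 N). I'm releasing, rising and going to the canister.

```bash
python3 -m pendant '[[0,0,0,0,0,0],[0,0,0,0,0,0],[0,0,0,0,0,0],[0,0,0,0,0,0],[0,0,0.5,0,0,0],[0,0,1,0,0,0],[0,0,1,0,0,0],[0,0,1,0,0,0],[0,0,1,0,0,0],[0,0,0.8,0,0,0],[0,0,0,0,0,0]]' 85
python3 -m pendant '[[0.72,0.95,0,0,0,0],[0.72,0.95,0,0,0,0],[0.72,0.95,0,0,0,0],[0.72,0.95,0,0,0,0],[0.72,0.95,0,0,0,0],[0.72,0.95,0,0,0,0],[0.72,0.95,0,0,0,0],[0.72,0.95,0,0,0,0],[0.72,0.95,0,0,0,0],[0.72,0.95,0,0,0,0],[0.72,0.95,0,0,0,0],[0.72,0.95,0,0,0,0]]'
python3 -m pendant '[[0,0,0,0,0,0],[0,0,0,0,0,0]]'
python3 - <<'E'
from h import *
o=get_obs();im,d=get_image('wrist');W=cloud('wrist',d,o);print(o['position'])
for n,s,lo,hi,r in [('knob',(606,-75),115,160,40),('can',(579,49),128,145,40)]:
    P=tops(W,s,lo,hi,r)
    if len(P)>10: print(n,circ(P))
E
```

```text
time_s: 10.23
position: [435.0, -303.9, 188.8]
orientation: [-0.346, 3.117, -0.005]
wrist_force: [0.6, -1.2, -0.4]
finger_gap: 84.9
finger_force: 0.0
time_s: 11.23
position: [606.0, -73.5, 184.3]
orientation: [0.347, -3.121, -0.0]
wrist_force: [1.1, -0.3, -0.8]
finger_gap: 85.1
finger_force: 0.0
time_s: 11.4
position: [605.8, -73.0, 184.0]
orientation: [0.351, -3.12, -0.0]
wrist_force: [0.3, -0.5, -0.5]
finger_gap: 84.9
finger_force: 0.0
[605.84997508 -73.0056866  183.97541358]
knob [ 606.6  -75.4   30.7  138.6 4805. ]
can [ 579.5   48.4   30.3  136.2 4191. ]
```

```bash
python3 -m pendant '[[0.04,-0.1,-0.5,0,0,0],[0,0,-1,0,0,0],[0,0,-1,0,0,0],[0,0,-1,0,0,0],[0,0,-0.8,0,0,0],[0,0,-0.5,0,0,0],[0,0,-0.2,0,0,0],[0,0,0,0,0,0]]'
python3 -m pendant '[[0,0,0,0,0,0],[0,0,0,0,0,0],[0,0,0,0,0,0],[0,0,0,0,0,0],[0,0,0,0,0,0],[0,0,0,0,0,0]]' 40
python3 -m pendant '[[0,0,0.2,0,0,0],[0,0,0.5,0,0,0],[0,0,0.5,0,0,0],[0,0,0.5,0,0,0],[0,0,0.5,0,0,0],[0,0,0.3,0,0,0],[0,0,0,0,0,0]]'
```

```text
time_s: 12.12
position: [605.8, -77.4, 84.1]
orientation: [0.345, -3.121, 0.0]
wrist_force: [-0.1, -0.2, 0.4]
finger_gap: 84.8
finger_force: 0.0
time_s: 12.62
position: [607.4, -76.2, 86.0]
orientation: [-0.347, 3.121, 0.0]
wrist_force: [-0.4, 0.9, 4.9]
finger_gap: 61.2
finger_force: 30.0
time_s: 13.2
position: [608.0, -76.7, 137.2]
orientation: [-0.347, 3.119, -0.001]
wrist_force: [0.3, 0.1, -3.0]
finger_gap: 60.8
finger_force: 30.0
```

```bash
python3 -m pendant '[[0.02,-0.4,0,0,0,0],[0.02,-0.8,0,0,0,0],[0.02,-0.95,0,0,0,0],[0.02,-0.95,0,0,0,0],[0.02,-0.95,0,0,0,0],[0.02,-0.95,0,0,0,0],[0.02,-0.95,0,0,0,0],[0.02,-0.95,0,0,0,0],[0.02,-0.95,0,0,0,0],[0.02,-0.95,0,0,0,0],[0.02,-0.95,0,0,0,0],[0.02,-0.45,0,0,0,0]]'
python3 -m pendant '[[0,-0.25,0,0,0,0],[0,0,0,0,0,0],[0,0,-0.3,0,0,0],[0,0,-0.7,0,0,0],[0,0,-0.7,0,0,0],[0,0,-0.5,0,0,0],[0,0,-0.2,0,0,0],[0,0,-0.1,0,0,0],[0,0,0,0,0,0],[0,0,0,0,0,0]]'
python3 -m pendant '[[0,0,-0.05,0,0,0],[0,0,-0.05,0,0,0],[0,0,0,0,0,0],[0,0,0,0,0,0]]'
python3 -m pendant '[[0,0,-0.04,0,0,0],[0,0,-0.03,0,0,0],[0,0,0,0,0,0],[0,0,0,0,0,0]]'
```

```text
time_s: 14.2
position: [610.0, -284.5, 134.3]
orientation: [0.341, -3.121, 0.002]
wrist_force: [-1.0, -1.3, -3.1]
finger_gap: 60.8
finger_force: 30.0
time_s: 15.03
position: [611.8, -285.7, 85.3]
orientation: [-0.347, 3.122, -0.001]
wrist_force: [-0.7, 0.2, -3.0]
finger_gap: 61.0
finger_force: 30.0
time_s: 15.37
position: [611.6, -285.6, 83.3]
orientation: [-0.347, 3.122, -0.0]
wrist_force: [0.8, 0.3, -2.6]
finger_gap: 61.3
finger_force: 30.0
time_s: 15.7
position: [611.8, -285.5, 82.1]
orientation: [-0.347, 3.122, -0.0]
wrist_force: [-0.4, -0.1, 0.1]
finger_gap: 61.0
finger_force: 30.0
```

```bash
python3 -m pendant '[[0,0,-0.03,0,0,0],[0,0,0,0,0,0],[0,0,0,0,0,0]]'
python3 -m pendant '[[0,0,0,0,0,0],[0,0,0,0,0,0],[0,0,0,0,0,0],[0,0,0,0,0,0],[0,0,0.5,0,0,0],[0,0,1,0,0,0],[0,0,1,0,0,0],[0,0,1,0,0,0],[0,0,1,0,0,0],[0,0,0.8,0,0,0],[0,0,0,0,0,0]]' 85
python3 -m pendant '[[-0.096,0.983,0,0,0,0],[-0.096,0.983,0,0,0,0],[-0.096,0.983,0,0,0,0],[-0.096,0.983,0,0,0,0],[-0.096,0.983,0,0,0,0],[-0.096,0.983,0,0,0,0],[-0.096,0.983,0,0,0,0],[-0.096,0.983,0,0,0,0],[-0.096,0.983,0,0,0,0],[-0.096,0.983,0,0,0,0],[-0.096,0.983,0,0,0,0],[-0.096,0.983,0,0,0,0]]'
python3 -m pendant '[[-0.096,0.983,0,0,0,0],[-0.096,0.983,0,0,0,0],[-0.096,0.983,0,0,0,0],[-0.096,0.983,0,0,0,0],[-0.096,0.983,0,0,0,0],[0,0,0,0,0,0],[0,0,0,0,0,0],[0,0,0,0,0,0]]'
python3 - <<'E'
from h import *
o=get_obs();im,d=get_image('wrist');W=cloud('wrist',d,o);print(o['position'])
for n,s,lo,hi,r in [('can',(579,49),128,145,40),('jar',(592,-14),60,80,26)]:
    P=tops(W,s,lo,hi,r)
    if len(P)>10: print(n,circ(P))
E
```

```text
time_s: 15.95
position: [612.0, -285.5, 82.0]
orientation: [-0.347, 3.121, -0.0]
wrist_force: [-1.4, 2.2, 5.9]
finger_gap: 60.4
finger_force: 30.0
time_s: 16.87
position: [613.6, -286.8, 191.8]
orientation: [-0.346, 3.116, -0.005]
wrist_force: [0.4, -0.3, 0.0]
finger_gap: 85.0
finger_force: 0.0
time_s: 17.87
position: [587.8, -48.7, 186.4]
orientation: [0.347, -3.121, -0.0]
wrist_force: [-0.4, -0.2, -0.2]
finger_gap: 85.3
finger_force: 0.0
time_s: 18.53
position: [578.8, 47.4, 186.7]
orientation: [0.346, -3.122, 0.001]
wrist_force: [0.5, -1.0, -0.6]
finger_gap: 84.7
finger_force: 0.0
[578.77556439  47.38446696 186.73707384]
can [ 579.4   49.3   30.2  136.2 4365. ]
jar [ 593.8  -13.5   21.1   68.5 1427. ]
```

```bash
python3 -m pendant '[[0.03,0.09,-0.5,0,0,0],[0,0,-1,0,0,0],[0,0,-1,0,0,0],[0,0,-1,0,0,0],[0,0,-0.8,0,0,0],[0,0,-0.6,0,0,0],[0,0,-0.2,0,0,0],[0,0,0,0,0,0]]'
python3 -m pendant '[[0,0,0,0,0,0],[0,0,0,0,0,0],[0,0,0,0,0,0],[0,0,0,0,0,0],[0,0,0,0,0,0],[0,0,0,0,0,0]]' 40
python3 -m pendant '[[0,0,0.2,0,0,0],[0,0,0.6,0,0,0],[0,0,0.8,0,0,0],[0,0,0.8,0,0,0],[0,0,0.8,0,0,0],[0,0,0.8,0,0,0],[0,0,0.5,0,0,0],[0,0,0,0,0,0]]'
```

```text
time_s: 19.25
position: [578.8, 49.8, 83.8]
orientation: [0.345, -3.12, 0.001]
wrist_force: [-0.1, 0.0, 0.4]
finger_gap: 84.9
finger_force: 0.0
time_s: 19.75
position: [580.2, 50.4, 85.9]
orientation: [-0.347, 3.121, -0.0]
wrist_force: [-0.3, -0.6, 4.4]
finger_gap: 59.4
finger_force: 30.0
time_s: 20.42
position: [580.8, 50.8, 177.6]
orientation: [-0.347, 3.118, 0.001]
wrist_force: [0.4, 0.3, -4.1]
finger_gap: 59.2
finger_force: 30.0
```

```bash
python3 -m pendant '[[-0.066,-0.4,0,0,0,0],[-0.13,-0.8,0,0,0,0],[-0.16,-0.97,0,0,0,0],[-0.16,-0.97,0,0,0,0],[-0.16,-0.97,0,0,0,0],[-0.16,-0.97,0,0,0,0],[-0.16,-0.97,0,0,0,0],[-0.16,-0.97,0,0,0,0],[-0.16,-0.97,0,0,0,0],[-0.16,-0.97,0,0,0,0],[-0.16,-0.97,0,0,0,0],[-0.16,-0.97,0,0,0,0]]'
python3 -m pendant '[[-0.16,-0.97,0,0,0,0],[-0.16,-0.97,0,0,0,0],[-0.16,-0.97,0,0,0,0],[-0.16,-0.97,0,0,0,0],[-0.16,-0.97,0,0,0,0],[-0.16,-0.97,0,0,0,0],[-0.08,-0.5,0,0,0,0],[0,0,0,0,0,0],[0,0,0,0,0,0]]'
python3 -m pendant '[[0,0,-0.3,0,0,0],[0,0,-0.8,0,0,0],[0,0,-0.9,0,0,0],[0,0,-0.9,0,0,0],[0,0,-0.8,0,0,0],[0,0,-0.5,0,0,0],[0,0,-0.2,0,0,0],[0,0,-0.1,0,0,0],[0,0,0,0,0,0],[0,0,0,0,0,0]]'
python3 -m pendant '[[0,0,-0.05,0,0,0],[0,0,-0.05,0,0,0],[0,0,0,0,0,0],[0,0,0,0,0,0]]'
```

```text
time_s: 21.42
position: [541.9, -168.8, 173.6]
orientation: [0.346, -3.12, -0.001]
wrist_force: [0.2, 0.2, -2.4]
finger_gap: 59.8
finger_force: 30.0
time_s: 22.17
position: [522.1, -293.5, 174.2]
orientation: [0.345, -3.121, -0.002]
wrist_force: [0.8, 0.7, -3.4]
finger_gap: 59.4
finger_force: 30.0
time_s: 23.0
position: [523.4, -294.0, 85.9]
orientation: [-0.347, 3.121, -0.001]
wrist_force: [-0.5, 0.5, -3.0]
finger_gap: 59.8
finger_force: 30.0
time_s: 23.33
position: [522.9, -293.9, 83.3]
orientation: [-0.347, 3.122, -0.0]
wrist_force: [0.7, -0.7, -3.8]
finger_gap: 59.4
finger_force: 30.0
```

```bash
python3 -m pendant '[[0,0,-0.04,0,0,0],[0,0,-0.03,0,0,0],[0,0,0,0,0,0],[0,0,0,0,0,0]]'
python3 -m pendant '[[0,0,-0.02,0,0,0],[0,0,-0.01,0,0,0],[0,0,0,0,0,0]]'
python3 -m pendant '[[0,0,0,0,0,0],[0,0,0,0,0,0],[0,0,0,0,0,0],[0,0,0,0,0,0],[0,0,0.5,0,0,0],[0,0,1,0,0,0],[0,0,1,0,0,0],[0,0,1,0,0,0],[0,0,1,0,0,0],[0,0,0.8,0,0,0],[0,0,0,0,0,0]]' 85
python3 -m pendant '[[0.25,1,0,0,0,0],[0.25,1,0,0,0,0],[0.25,1,0,0,0,0],[0.25,1,0,0,0,0],[0.25,1,0,0,0,0],[0.25,1,0,0,0,0],[0.25,1,0,0,0,0],[0.25,1,0,0,0,0],[0.25,1,0,0,0,0],[0.25,1,0,0,0,0],[0.25,1,0,0,0,0],[0.25,1,0,0,0,0]]'
python3 -m pendant '[[0.25,1,0,0,0,0],[0.25,1,0,0,0,0],[0,0,0,0,0,0],[0,0,0,0,0,0],[0,0,0,0,0,0]]'
cat > coast.py <<'E'
from h import *
o=get_obs();print(o['position'])
im,d=get_image('wrist');W=cloud('wrist',d,o);print('jar',circ(tops(W,(592,-14),60,80,26)))
cv2.imwrite('pics/w3.png',im[...,::-1])
im2,d2=get_image('top');W2=cloud('top',d2);cv2.imwrite('pics/t3.png',im2[...,::-1])
for nm,I,X in [('wrist',im,W),('top',im2,W2)]:
    hsv=cv2.cvtColor(I,cv2.COLOR_RGB2HSV);H,S,V=[hsv[...,i].astype(int) for i in range(3)]
    for n,lo,hi,s in [('green',45,90,(530.5,-27.5)),('orange',5,22,(579.3,49)),('blue',100,125,(606.5,-75))]:
        k=(H>lo)&(H<hi)&(S>150)&(V>60)&(np.hypot(X[...,0]-s[0],X[...,1]-s[1])<55)&(X[...,2]<25)
        if k.sum()>30:print(nm,n,circ(X[k]),np.round(np.nanmean(X[k],0),1))
E
python3 coast.py
```

```text
time_s: 23.67
position: [523.0, -293.9, 82.0]
orientation: [-0.347, 3.122, -0.0]
wrist_force: [-0.8, 0.3, -0.4]
finger_gap: 59.3
finger_force: 30.0
time_s: 23.92
position: [523.2, -294.0, 81.9]
orientation: [-0.347, 3.121, -0.0]
wrist_force: [-1.9, 0.9, 4.9]
finger_gap: 59.5
finger_force: 30.0
time_s: 24.83
position: [524.8, -295.2, 191.4]
orientation: [-0.346, 3.116, -0.005]
wrist_force: [0.8, 0.1, -0.2]
finger_gap: 84.4
finger_force: 0.0
time_s: 25.83
position: [582.5, -52.9, 186.5]
orientation: [0.347, -3.122, -0.0]
wrist_force: [0.4, -0.1, -0.2]
finger_gap: 84.7
finger_force: 0.0
time_s: 26.25
position: [592.3, -15.1, 186.7]
orientation: [0.346, -3.122, 0.001]
wrist_force: [-0.6, 0.2, 0.2]
finger_gap: 85.0
finger_force: 0.0
[592.28524062 -15.06096084 186.69163024]
jar [ 593.8  -13.2   20.9   68.6 1404. ]
wrist orange [ 579.7   42.    47.4   10.6 3366. ] [578.7  49.2  10.5]
wrist blue [ 607.6  -75.4   38.    10.6 3238. ] [606.8 -74.9  10.6]
```

View pics/w3.png

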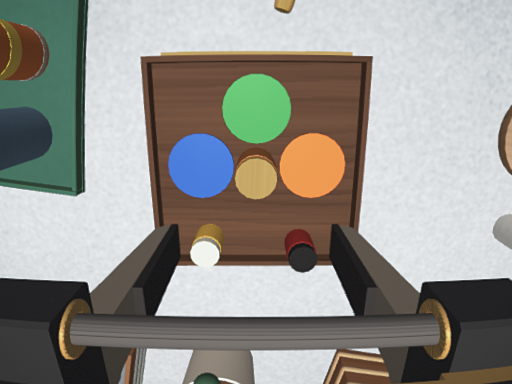

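View pics/t3.png

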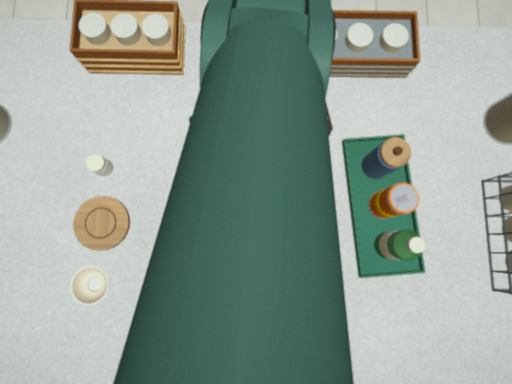

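The wrist view shows the three bare coasters — green (107,256), orange (165,312), blue (165,200) — with the jar between them at (175,256). The top view shows all three tall things upright in the green tray. Next is the jar.

```bash
python3 -m pendant '[[0.05,0.08,-0.6,0,0,0],[0,0,-1,0,0,0],[0,0,-1,0,0,0],[0,0,-1,0,0,0],[0,0,-1,0,0,0],[0,0,-1,0,0,0],[0,0,-1,0,0,0],[0,0,-0.8,0,0,0],[0,0,-0.5,0,0,0],[0,0,-0.2,0,0,0],[0,0,0,0,0,0],[0,0,0,0,0,0]]' 72
python3 -m pendant '[[0,0,0,0,0,0],[0,0,0,0,0,0],[0,0,0,0,0,0],[0,0,0,0,0,0],[0,0,0,0,0,0],[0,0,0,0,0,0]]' 30
python3 -m pendant '[[0,0,0.2,0,0,0],[0,0,0.5,0,0,0],[0,0,0.9,0,0,0],[0,0,0.9,0,0,0],[0,0,0.9,0,0,0],[0,0,0.9,0,0,0],[0,0,0.5,0,0,0],[0,0,0.2,0,0,0],[0,0,0,0,0,0],[0,0,0,0,0,0]]'
```

```text
time_s: 27.35
position: [594.2, -12.6, 25.4]
orientation: [-0.346, 3.122, -0.0]
wrist_force: [0.1, 0.3, 0.2]
finger_gap: 72.1
finger_force: 0.0
time_s: 27.85
position: [594.2, -12.3, 25.6]
orientation: [-0.347, 3.121, -0.0]
wrist_force: [0.2, -1.8, 3.7]
finger_gap: 42.5
finger_force: 30.0
time_s: 28.68
position: [593.3, -12.2, 124.6]
orientation: [0.347, -3.122, -0.0]
wrist_force: [-0.4, 0.4, -1.2]
finger_gap: 41.9
finger_force: 30.0
```

```bash
python3 - <<'E'
from h import *
# board centre from initial top/wrist data: outer edge and inlaid ring
d=np.load('top0.npy');W=cloud('top',d);im=cv2.imread('pics/top0.png')
C=get_calibration('top');T=np.array(C['cam_to_world'])
def hit(cam,rc,z):
    r=T[:3,:3]@ray(cam,rc);return T[:3,3]+r*(z-T[2,3])/r[2]
hsv=cv2.cvtColor(im,cv2.COLOR_BGR2HSV);m=((hsv[...,1]>60)&(hsv[...,0]<25)).astype(np.uint8);m[:180]=0;m[262:]=0;m[:,:60]=0;m[:,140:]=0
c=max(cv2.findContours(m,0,1)[0],key=cv2.contourArea)
P=np.array([hit('top',(p[0][1],p[0][0]),12)[:2] for p in c]);print('contour fit',fitc(P),len(P))
mm=(np.hypot(W[...,0]-475,W[...,1]-320)<75)&(W[...,2]>10)&(W[...,2]<20);print('cloud mean',W[mm].mean(0),mm.sum())
E
```

```text
contour fit [476.09104123 321.61042299  58.75411061] 155
cloud mean [474.48714577 320.46335753  15.56963948] 2395
```

```bash
python3 -m pendant '[[-0.15,0.4,0,0,0,0],[-0.28,0.8,0,0,0,0],[-0.347,0.98,0,0,0,0],[-0.347,0.98,0,0,0,0],[-0.347,0.98,0,0,0,0],[-0.347,0.98,0,0,0,0],[-0.347,0.98,0,0,0,0],[-0.347,0.98,0,0,0,0],[-0.347,0.98,0,0,0,0],[-0.347,0.98,0,0,0,0],[-0.347,0.98,0,0,0,0],[-0.347,0.98,0,0,0,0]]'
python3 -m pendant '[[-0.347,0.98,0,0,0,0],[-0.347,0.98,0,0,0,0],[-0.347,0.98,0,0,0,0],[-0.347,0.98,0,0,0,0],[-0.28,0.8,0,0,0,0],[-0.1,0.3,0,0,0,0],[0,0,0,0,0,0],[0,0,0,0,0,0],[0,0,0,0,0,0]]'
python3 - <<'E'
from h import *
o=get_obs();print(o['position'],o['orientation'])
im,d=get_image('wrist');W=cloud('wrist',d,o);cv2.imwrite('pics/w4.png',im[...,::-1])
mm=(np.hypot(W[...,0]-475,W[...,1]-320)<68)&(W[...,2]>9)&(W[...,2]<21);print('cloud',W[mm].mean(0),mm.sum())
e=mm&~cv2.erode(mm.astype(np.uint8),np.ones((3,3))).astype(bool)
P=W[e];P=P[np.hypot(P[:,0]-475,P[:,1]-320)>50];print('fit',fitc(P,60),len(P),circ(P))
E
```

```text
time_s: 29.68
position: [514.2, 208.9, 124.0]
orientation: [0.348, -3.12, 0.001]
wrist_force: [-0.0, 0.3, -1.3]
finger_gap: 42.3
finger_force: 30.0
time_s: 30.43
position: [480.8, 306.5, 124.7]
orientation: [0.344, -3.122, 0.002]
wrist_force: [0.8, -0.4, -0.8]
finger_gap: 42.0
finger_force: 30.0
[480.78666441 306.52568161 124.70541706] [ 3.44169732e-01 -3.12226995e+00  1.78467230e-03]
cloud [462.90435709 323.45896338  15.71909598] 9014
fit [477.61913454 322.85266842  60.        ] 460 [477.  322.9  60.1  15.  460. ]
```

View pics/w4.png

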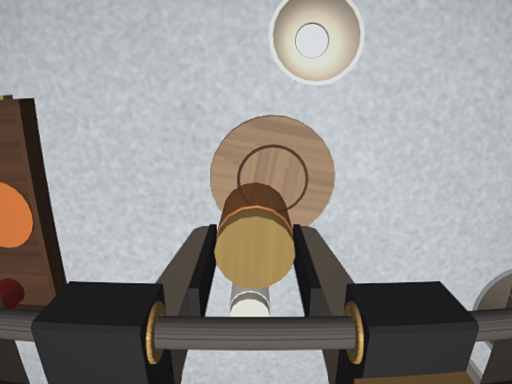

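The wrist view shows the board's ring at (178,272) with the held jar just short of it, and the fit puts its centre at (477,322.7). I'm correcting by (−4,+16) and lowering.

```bash
python3 -m pendant '[[-0.1,0.4,0,0,0,0],[-0.09,0.4,0,0,0,0],[0,0,-0.5,0,0,0],[0,0,-0.9,0,0,0],[0,0,-0.9,0,0,0],[0,0,-0.9,0,0,0],[0,0,-0.6,0,0,0],[0,0,-0.3,0,0,0],[0,0,-0.15,0,0,0],[0,0,0,0,0,0],[0,0,0,0,0,0]]'
python3 -m pendant '[[0,0,-0.04,0,0,0],[0,0,-0.03,0,0,0],[0,0,0,0,0,0],[0,0,0,0,0,0]]'
```

```text
time_s: 31.4
position: [477.1, 324.5, 40.6]
orientation: [-0.347, 3.121, 0.001]
wrist_force: [-0.3, 0.6, 0.2]
finger_gap: 42.3
finger_force: 30.0
time_s: 31.73
position: [476.8, 324.3, 39.1]
orientation: [-0.347, 3.122, 0.001]
wrist_force: [0.6, -0.1, -1.7]
finger_gap: 42.3
finger_force: 30.0
```

```bash
python3 -m pendant '[[0,-0.07,-0.08,0,0,0],[0,0,-0.08,0,0,0],[0,0,0,0,0,0],[0,0,0,0,0,0]]'
python3 -m pendant '[[0,0,-0.04,0,0,0],[0,0,-0.02,0,0,0],[0,0,0,0,0,0],[0,0,0,0,0,0]]'
python3 -m pendant '[[0,0,-0.03,0,0,0],[0,0,0,0,0,0],[0,0,0,0,0,0]]'
```

```text
time_s: 32.07
position: [476.5, 322.6, 35.3]
orientation: [0.347, -3.122, 0.0]
wrist_force: [0.3, 0.6, -1.1]
finger_gap: 42.0
finger_force: 30.0
time_s: 32.4
position: [476.7, 322.8, 34.6]
orientation: [-0.347, 3.122, 0.0]
wrist_force: [-1.5, -0.5, 2.6]
finger_gap: 41.9
finger_force: 30.0
time_s: 32.65
position: [476.7, 322.8, 34.5]
orientation: [-0.347, 3.122, 0.001]
wrist_force: [-2.5, -0.7, 7.5]
finger_gap: 42.2
finger_force: 30.0
```

```bash
python3 -m pendant '[[0,0,0,0,0,0],[0,0,0,0,0,0],[0,0,0,0,0,0],[0,0,0,0,0,0],[0,0,0.5,0,0,0],[0,0,1,0,0,0],[0,0,1,0,0,0],[0,0,1,0,0,0],[0,0,1,0,0,0],[0,0,1,0,0,0],[0,0,1,0,0,0],[0,0,1,0,0,0]]' 80
python3 -m pendant '[[0.08,-0.8,0.2,0,0,0],[0.08,-1,0,0,0,0],[0.08,-1,0,0,0,0],[0.08,-1,0,0,0,0],[0.08,-1,0,0,0,0],[0.08,-1,0,0,0,0],[0.08,-1,0,0,0,0],[0.08,-1,0,0,0,0],[0,0,0,0,0,0]]'
python3 - <<'E'
from h import *
im,d=get_image('top');W=cloud('top',d);cv2.imwrite('pics/t5.png',im[100:300,20:440,::-1])
print('jar',circ(tops(W,(476,322),65,90,40)))
m=(np.hypot(W[...,0]-475,W[...,1]-320)<75)&(W[...,2]>9)&(W[...,2]<22)
e=m&~cv2.erode(m.astype(np.uint8),np.ones((3,3))).astype(bool);P=W[e];P=P[np.hypot(P[:,0]-475,P[:,1]-320)>50]
print('board',fitc(P))
for n,s,lo,hi in [('bottle',(433,-303),148,170),('can',(523,-294),122,140),('canister',(612,-286),126,155)]: print(n,circ(tops(W,s,lo,hi)))
E
```

```text
time_s: 33.65
position: [476.6, 322.7, 185.4]
orientation: [-0.347, 3.122, 0.001]
wrist_force: [-0.2, -0.2, 0.2]
finger_gap: 79.9
finger_force: 0.0
time_s: 34.4
position: [489.4, 160.8, 187.4]
orientation: [0.336, -3.123, 0.003]
wrist_force: [-0.5, 0.4, 0.4]
finger_gap: 80.2
finger_force: 0.0
jar [ 0.  0.  0. nan  0.]
board [472.77541734 318.33180928  55.26813404]
bottle [ 432.9 -304.    14.6  155.8  220. ]
can [ 520.8 -294.8   30.7  132.4  830. ]
canister [ 610.9 -284.9   31.   135.1  752. ]
  return _methods._mean(a, axis=axis, dtype=dtype,
  ret = ret.dtype.type(ret / rcount)
```

View pics/t5.png

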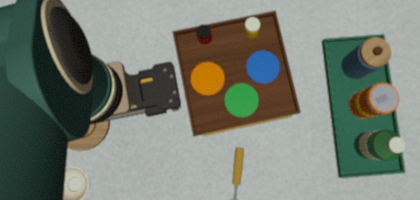

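The arm hides the jar, while the coasters and green tray are clear. I'm going on to the can and checking the jar from there.

```bash
python3 -m pendant '[[0.072,-0.99,0,0,0,0],[0.072,-0.99,0,0,0,0],[0.072,-0.99,0,0,0,0],[0.072,-0.99,0,0,0,0],[0.072,-0.99,0,0,0,0],[0.072,-0.99,0,0,0,0],[0.072,-0.99,0,0,0,0],[0.072,-0.99,0,0,0,0],[0.072,-0.99,0,0,0,0],[0.072,-0.99,0,0,0,0],[0.072,-0.99,0,0,0,0],[0.072,-0.99,0,0,0,0]]' 85
python3 -m pendant '[[0.072,-0.99,0,0,0,0],[0.072,-0.99,0,0,0,0],[0.072,-0.99,0,0,0,0],[0.072,-0.99,0,0,0,0],[0.072,-0.99,0,0,0,0],[0.072,-0.99,0,0,0,0],[0.072,-0.99,0,0,0,0],[0.072,-0.99,0,0,0,0],[0.072,-0.99,0,0,0,0],[0.072,-0.99,0,0,0,0],[0.072,-0.99,0,0,0,0],[0,0,0,0,0,0]]'
python3 -m pendant '[[0,0,0,0,0,0],[0,0,0,0,0,0]]'
python3 - <<'E'
from h import *
o=get_obs();im,d=get_image('top');W=cloud('top',d);cv2.imwrite('pics/t6.png',im[100:300,20:440,::-1])
print('jar',circ(tops(W,(476,322),65,90,40)))
m=(np.hypot(W[...,0]-475,W[...,1]-320)<75)&(W[...,2]>9)&(W[...,2]<22)
e=m&~cv2.erode(m.astype(np.uint8),np.ones((3,3))).astype(bool);P=W[e];P=P[np.hypot(P[:,0]-475,P[:,1]-320)>50]
print('board',fitc(P))
hsv=cv2.cvtColor(im,cv2.COLOR_RGB2HSV);H,S,V=[hsv[...,i].astype(int) for i in range(3)]
for n,lo,hi,s in [('green',45,90,(530.5,-27.5)),('orange',5,25,(579.3,49)),('blue',100,125,(606.5,-75))]:
    k=(H>lo)&(H<hi)&(S>110)&(V>60)&(np.hypot(W[...,0]-s[0],W[...,1]-s[1])<44)&(W[...,2]<25)
    print(n,np.round(np.nanmean(W[k],0),1),k.sum(), circ(W[k]))
im,d=get_image('wrist');W=cloud('wrist',d,o);print(o['position'])
for n,s,lo,hi in [('bottle',(433,-303),148,170),('can',(523,-294),122,140),('canister',(612,-286),126,155)]: print(n,circ(tops(W,s,lo,hi)))
E
```

```text
time_s: 35.45
position: [506.5, -71.0, 187.4]
orientation: [0.349, -3.122, -0.001]
wrist_force: [0.4, -0.1, 0.0]
finger_gap: 85.0
finger_force: 0.0
time_s: 36.45
position: [521.9, -292.4, 187.4]
orientation: [0.341, -3.122, 0.004]
wrist_force: [-0.8, 0.0, 0.2]
finger_gap: 84.9
finger_force: 0.0
time_s: 36.62
position: [522.6, -287.1, 187.2]
orientation: [0.349, -3.122, -0.002]
wrist_force: [0.5, 0.6, 0.6]
finger_gap: 85.1
finger_force: 0.0
jar [474.2 320.8  21.   77.1 381. ]
board [475.03537661 320.20151831  57.77486778]
green [529.8 -27.7  10.5] 921 [530.1 -27.5  38.7  10.6 921. ]
orange [578.4  48.9   9.4] 1175 [ 579.3   49.    44.     9.8 1175. ]
blue [606.6 -75.9  10.4] 861 [607.7 -75.7  39.   10.5 861. ]
[ 522.62962967 -287.11277759  187.15139801]
bottle [ 433.8 -303.4   14.6  155.5 1541. ]
can [ 521.9 -295.1   30.2  132.1 4296. ]
canister [ 611.1 -284.5   30.   134.4 3147. ]
```

View pics/t6.png

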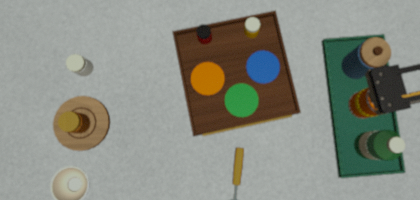

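The top crop shows the jar on the board's middle (measured (474,321) against board (475,320)), three bare coasters, and all three tall things upright in the green tray.

```bash
python3 -m pendant '[[0,0,0,0,0,0],[0,0,0,0,0,0]]'
python3 -m pendant '[[0,0,0,0,0,0]]'
```

```text
time_s: 36.88
position: [522.8, -287.7, 187.7]
orientation: [-0.349, 3.122, 0.001]
wrist_force: [-0.1, -0.2, -0.4]
finger_gap: 84.4
finger_force: 0.0
time_s: 36.97
position: [522.7, -288.0, 187.8]
orientation: [-0.348, 3.122, 0.0]
wrist_force: [0.1, -0.4, 0.2]
finger_gap: 85.0
finger_force: 0.0
```

```bash
python3 -m pendant '[[-0.01,-0.33,0,0,0,0],[0,0,-0.5,0,0,0],[0,0,-1,0,0,0],[0,0,-1,0,0,0],[0,0,-1,0,0,0],[0,0,-0.9,0,0,0],[0,0,-0.6,0,0,0],[0,0,-0.2,0,0,0],[0,0,0,0,0,0],[0,0,0,0,0,0],[0,0,0,0,0,0]]'
python3 -m pendant '[[0,0,0,0,0,0],[0,0,0,0,0,0],[0,0,0,0,0,0],[0,0,0,0,0,0],[0,0,0,0,0,0],[0,0,0,0,0,0],[0,0,0,0,0,0]]' 40
python3 -m pendant '[[0,0,0.2,0,0,0],[0,0,0.5,0,0,0],[0,0,0.5,0,0,0],[0,0,0.5,0,0,0],[0,0,0.5,0,0,0],[0,0,0.3,0,0,0],[0,0,0,0,0,0],[0,0,0,0,0,0]]'
```

```text
time_s: 37.88
position: [523.1, -295.8, 84.7]
orientation: [-0.347, 3.121, -0.002]
wrist_force: [0.1, 0.5, 0.2]
finger_gap: 85.0
finger_force: 0.0
time_s: 38.47
position: [522.6, -295.2, 84.1]
orientation: [-0.347, 3.122, 0.0]
wrist_force: [-0.8, 0.7, 3.5]
finger_gap: 59.3
finger_force: 30.0
time_s: 39.13
position: [522.6, -295.3, 134.2]
orientation: [-0.347, 3.121, -0.0]
wrist_force: [-0.1, 0.7, -3.5]
finger_gap: 59.5
finger_force: 30.0
```

```bash
python3 -m pendant '[[0.066,0.4,0,0,0,0],[0.13,0.8,0,0,0,0],[0.16,0.97,0,0,0,0],[0.16,0.97,0,0,0,0],[0.16,0.97,0,0,0,0],[0.16,0.97,0,0,0,0],[0.16,0.97,0,0,0,0],[0.16,0.97,0,0,0,0],[0.16,0.97,0,0,0,0],[0.16,0.97,0,0,0,0],[0.16,0.97,0,0,0,0],[0.16,0.97,0,0,0,0]]'
python3 -m pendant '[[0.16,0.97,0,0,0,0],[0.16,0.97,0,0,0,0],[0.16,0.97,0,0,0,0],[0.16,0.97,0,0,0,0],[0.16,0.97,0,0,0,0],[0.16,0.97,0,0,0,0],[0.08,0.4,0,0,0,0],[0,0.1,0,0,0,0],[0,0,0,0,0,0],[0,0,0,0,0,0],[0,0,0,0,0,0],[0,0,0,0,0,0]]'
python3 - <<'E'
from h import *
o=get_obs();im,d=get_image('wrist');W=cloud('wrist',d,o);print(o['position'])
z=o['position'][2]+52.5-1.5
print(circ(tops(W,o['position'][:2],z-8,z+8)))
E
```

```text
time_s: 40.13
position: [557.7, -75.5, 133.0]
orientation: [0.348, -3.121, -0.001]
wrist_force: [0.7, 1.1, -3.6]
finger_gap: 59.2
finger_force: 30.0
time_s: 41.13
position: [579.0, 47.6, 133.7]
orientation: [-0.344, 3.123, -0.001]
wrist_force: [-0.2, 0.1, -3.8]
finger_gap: 58.8
finger_force: 30.0
[578.98963484  47.59638136 133.74311194]
[  570.2    45.6    38.8   182.  10815. ]
```

```bash
python3 -m pendant '[[0.02,0.08,-0.2,0,0,0],[0,0,-0.6,0,0,0],[0,0,-0.6,0,0,0],[0,0,-0.4,0,0,0],[0,0,-0.2,0,0,0],[0,0,-0.1,0,0,0],[0,0,0,0,0,0],[0,0,0,0,0,0],[0,0,0,0,0,0]]'
python3 -m pendant '[[0,0,-0.06,0,0,0],[0,0,0,0,0,0],[0,0,0,0,0,0],[0,0,0,0,0,0]]'
```

```text
time_s: 41.93
position: [579.9, 50.7, 92.1]
orientation: [-0.347, 3.121, 0.0]
wrist_force: [0.7, 0.0, -3.7]
finger_gap: 59.3
finger_force: 30.0
time_s: 42.27
position: [579.5, 50.8, 90.7]
orientation: [-0.347, 3.122, 0.0]
wrist_force: [0.6, 0.1, -4.3]
finger_gap: 59.3
finger_force: 30.0
```

```bash
python3 -m pendant '[[0,-0.07,-0.06,0,0,0],[0,0,-0.03,0,0,0],[0,0,0,0,0,0],[0,0,0,0,0,0],[0,0,0,0,0,0]]'
python3 -m pendant '[[0,0,-0.04,0,0,0],[0,0,0,0,0,0],[0,0,0,0,0,0],[0,0,0,0,0,0]]'
python3 -m pendant '[[0,0,-0.03,0,0,0],[0,0,0,0,0,0],[0,0,0,0,0,0]]'
```

```text
time_s: 42.68
position: [579.4, 49.3, 88.7]
orientation: [0.347, -3.122, -0.0]
wrist_force: [0.3, 0.2, -3.5]
finger_gap: 59.3
finger_force: 30.0
time_s: 43.02
position: [579.6, 49.4, 88.1]
orientation: [-0.347, 3.122, 0.0]
wrist_force: [-0.5, 0.3, -2.9]
finger_gap: 59.6
finger_force: 30.0
time_s: 43.27
position: [579.8, 49.4, 88.1]
orientation: [-0.347, 3.121, 0.001]
wrist_force: [-2.2, 0.1, 5.2]
finger_gap: 59.1
finger_force: 30.0
```

```bash
python3 -m pendant '[[0,0,0,0,0,0],[0,0,0,0,0,0],[0,0,0,0,0,0],[0,0,0,0,0,0],[0,0,0.5,0,0,0],[0,0,1,0,0,0],[0,0,1,0,0,0],[0,0,1,0,0,0],[0,0,1,0,0,0],[0,0,0.5,0,0,0],[0,0,0,0,0,0]]' 85
python3 -m pendant '[[0.096,-0.98,0,0,0,0],[0.096,-0.98,0,0,0,0],[0.096,-0.98,0,0,0,0],[0.096,-0.98,0,0,0,0],[0.096,-0.98,0,0,0,0],[0.096,-0.98,0,0,0,0],[0.096,-0.98,0,0,0,0],[0.096,-0.98,0,0,0,0],[0.096,-0.98,0,0,0,0],[0.096,-0.98,0,0,0,0],[0.096,-0.98,0,0,0,0],[0.096,-0.98,0,0,0,0]]'
python3 -m pendant '[[0.096,-0.98,0,0,0,0],[0.096,-0.98,0,0,0,0],[0.096,-0.98,0,0,0,0],[0.096,-0.98,0,0,0,0],[0.06,-0.6,0,0,0,0],[0,-0.3,0,0,0,0],[0,-0.15,0,0,0,0],[0,0,0,0,0,0],[0,0,0,0,0,0],[0,0,0,0,0,0],[0,0,0,0,0,0]]'
python3 - <<'E'
from h import *
o=get_obs();im,d=get_image('top');W=cloud('top',d)
print('can',circ(tops(W,(579,49),125,145)))
im,d=get_image('wrist');W=cloud('wrist',d,o);print(o['position'])
for n,s,lo,hi in [('canister',(612,-286),115,155)]: print(n,circ(tops(W,s,lo,hi)))
E
```

```text
time_s: 44.18
position: [581.2, 49.4, 190.1]
orientation: [-0.346, 3.117, 0.001]
wrist_force: [-0.1, -0.3, 0.3]
finger_gap: 85.1
finger_force: 0.0
time_s: 45.18
position: [601.8, -186.6, 185.9]
orientation: [0.347, -3.12, -0.001]
wrist_force: [-0.3, 0.5, 0.4]
finger_gap: 85.0
finger_force: 0.0
time_s: 46.1
position: [611.7, -284.0, 187.4]
orientation: [-0.349, 3.122, 0.001]
wrist_force: [-0.4, -0.1, -0.3]
finger_gap: 84.7
finger_force: 0.0
can [577.3  49.   30.2 136.1 774. ]
[ 611.72196622 -284.04265631  187.36588538]
canister [ 611.2 -284.2   30.5  134.5 4503. ]
```

The can is within 1 mm of its original place on the orange coaster. Next is the canister.

```bash
python3 -m pendant '[[0,-0.02,-0.5,0,0,0],[0,0,-1,0,0,0],[0,0,-1,0,0,0],[0,0,-1,0,0,0],[0,0,-0.9,0,0,0],[0,0,-0.5,0,0,0],[0,0,-0.2,0,0,0],[0,0,0,0,0,0],[0,0,0,0,0,0],[0,0,0,0,0,0]]'
python3 -m pendant '[[0,0,0,0,0,0],[0,0,0,0,0,0],[0,0,0,0,0,0],[0,0,0,0,0,0],[0,0,0,0,0,0],[0,0,0,0,0,0],[0,0,0,0,0,0]]' 40
python3 -m pendant '[[0,0,0.2,0,0,0],[0,0,0.5,0,0,0],[0,0,0.5,0,0,0],[0,0,0.5,0,0,0],[0,0,0.5,0,0,0],[0,0,0.3,0,0,0],[0,0,0,0,0,0],[0,0,0,0,0,0]]'
```

```text
time_s: 47.03
position: [612.1, -286.1, 86.5]
orientation: [-0.347, 3.121, -0.001]
wrist_force: [0.5, 0.3, -1.2]
finger_gap: 84.9
finger_force: 0.0
time_s: 47.62
position: [611.7, -285.5, 85.7]
orientation: [-0.347, 3.122, 0.0]
wrist_force: [-1.0, 1.7, 3.5]
finger_gap: 61.0
finger_force: 30.0
time_s: 48.28
position: [611.6, -285.7, 135.9]
orientation: [-0.347, 3.121, -0.0]
wrist_force: [-0.3, 0.2, -3.7]
finger_gap: 60.8
finger_force: 30.0
```

```bash
python3 -m pendant '[[-0.02,0.4,0,0,0,0],[-0.02,0.8,0,0,0,0],[-0.02,0.95,0,0,0,0],[-0.02,0.95,0,0,0,0],[-0.02,0.95,0,0,0,0],[-0.02,0.95,0,0,0,0],[-0.02,0.95,0,0,0,0],[-0.02,0.95,0,0,0,0],[-0.02,0.95,0,0,0,0],[-0.02,0.95,0,0,0,0],[-0.02,0.95,0,0,0,0],[0,0.45,0,0,0,0]]'
python3 -m pendant '[[0,0.2,0,0,0,0],[0,0.1,0,0,0,0],[0,0,0,0,0,0],[0,0,-0.3,0,0,0],[0,0,-0.6,0,0,0],[0,0,-0.6,0,0,0],[0,0,-0.4,0,0,0],[0,0,-0.2,0,0,0],[0,0,0,0,0,0],[0,0,0,0,0,0],[0,0,0,0,0,0]]'
```

```text
time_s: 49.28
position: [606.3, -77.5, 134.5]
orientation: [0.352, -3.12, -0.004]
wrist_force: [0.1, 0.4, -3.6]
finger_gap: 61.1
finger_force: 30.0
time_s: 50.2
position: [607.4, -75.8, 93.6]
orientation: [-0.347, 3.122, -0.0]
wrist_force: [-0.5, 0.0, -3.8]
finger_gap: 60.8
finger_force: 30.0
```

```bash
python3 -m pendant '[[0,0.02,-0.08,0,0,0],[0,0,-0.06,0,0,0],[0,0,0,0,0,0],[0,0,0,0,0,0]]'
python3 -m pendant '[[0,0,-0.04,0,0,0],[0,0,0,0,0,0],[0,0,0,0,0,0]]'
python3 -m pendant '[[0,0,-0.03,0,0,0],[0,0,0,0,0,0],[0,0,0,0,0,0]]'
```

```text
time_s: 50.53
position: [607.0, -75.2, 90.6]
orientation: [-0.347, 3.122, 0.0]
wrist_force: [-0.9, -0.8, -2.8]
finger_gap: 61.0
finger_force: 30.0
time_s: 50.78
position: [607.0, -75.3, 89.8]
orientation: [-0.347, 3.122, 0.0]
wrist_force: [-0.1, -0.2, -2.4]
finger_gap: 60.8
finger_force: 30.0
time_s: 51.03
position: [607.5, -75.2, 89.7]
orientation: [-0.347, 3.121, 0.0]
wrist_force: [0.0, 0.6, 3.5]
finger_gap: 60.6
finger_force: 30.0
```

```bash
python3 -m pendant '[[0,0,0,0,0,0],[0,0,0,0,0,0],[0,0,0,0,0,0],[0,0,0,0,0,0],[0,0,0.5,0,0,0],[0,0,1,0,0,0],[0,0,1,0,0,0],[0,0,1,0,0,0],[0,0,1,0,0,0],[0,0,0.5,0,0,0],[0,0,0,0,0,0]]' 85
python3 -m pendant '[[-0.723,-0.95,0,0,0,0],[-0.723,-0.95,0,0,0,0],[-0.723,-0.95,0,0,0,0],[-0.723,-0.95,0,0,0,0],[-0.723,-0.95,0,0,0,0],[-0.723,-0.95,0,0,0,0],[-0.723,-0.95,0,0,0,0],[-0.723,-0.95,0,0,0,0],[-0.723,-0.95,0,0,0,0],[-0.723,-0.95,0,0,0,0],[-0.723,-0.95,0,0,0,0],[-0.45,-0.6,0,0,0,0]]'
python3 -m pendant '[[-0.2,-0.25,0,0,0,0],[-0.08,-0.1,0,0,0,0],[0,0,0,0,0,0],[0,0,0,0,0,0],[0,0,0,0,0,0],[0,0,0,0,0,0]]'
python3 - <<'E'
from h import *
o=get_obs();im,d=get_image('top');W=cloud('top',d)
print('can',circ(tops(W,(579,49),125,145)),'canister',circ(tops(W,(606,-75),120,155)))
im,d=get_image('wrist');W=cloud('wrist',d,o);print(o['position'])
for n,s,lo,hi in [('cap',(433,-303),145,165)]: print(n,circ(tops(W,s,lo,hi,30)))
E
```

```text
time_s: 51.95
position: [608.6, -75.6, 192.1]
orientation: [-0.346, 3.117, -0.001]
wrist_force: [0.0, 0.8, -0.4]
finger_gap: 84.9
finger_force: 0.0
time_s: 52.95
position: [436.5, -298.0, 188.2]
orientation: [0.343, -3.121, -0.0]
wrist_force: [-0.3, -0.5, -0.4]
finger_gap: 85.5
finger_force: 0.0
time_s: 53.45
position: [434.0, -302.4, 188.9]
orientation: [0.35, -3.122, -0.0]
wrist_force: [0.3, -0.7, 0.1]
finger_gap: 84.6
finger_force: 0.0
can [577.6  49.   30.2 136.1 771. ] canister [605.8 -74.2  30.6 138.6 787. ]
[ 434.02142006 -302.35184665  188.93632851]
cap [ 434.1 -302.9   14.6  155.5 1239. ]
```

```bash
python3 -m pendant '[[0,-0.03,-0.5,0,0,0],[0,0,-1,0,0,0],[0,0,-1,0,0,0],[0,0,-1,0,0,0],[0,0,-0.9,0,0,0],[0,0,-0.6,0,0,0],[0,0,-0.25,0,0,0],[0,0,0,0,0,0],[0,0,0,0,0,0],[0,0,0,0,0,0]]'
python3 -m pendant '[[0,0,0,0,0,0],[0,0,0,0,0,0],[0,0,0,0,0,0],[0,0,0,0,0,0],[0,0,0,0,0,0],[0,0,0,0,0,0],[0,0,0,0,0,0]]' 40
python3 -m pendant '[[0,0,0.2,0,0,0],[0,0,0.5,0,0,0],[0,0,0.5,0,0,0],[0,0,0.5,0,0,0],[0,0,0.5,0,0,0],[0,0,0.3,0,0,0],[0,0,0,0,0,0],[0,0,0,0,0,0]]'
```

```text
time_s: 54.38
position: [434.0, -304.4, 84.9]
orientation: [-0.347, 3.121, -0.001]
wrist_force: [-0.1, -0.4, 0.0]
finger_gap: 85.1
finger_force: 0.0
time_s: 54.97
position: [433.6, -303.8, 84.4]
orientation: [-0.347, 3.122, 0.0]
wrist_force: [-0.3, 1.6, 3.5]
finger_gap: 56.7
finger_force: 30.0
time_s: 55.63
position: [433.6, -303.8, 134.6]
orientation: [-0.347, 3.121, -0.0]
wrist_force: [-0.2, 0.3, -2.9]
finger_gap: 56.5
finger_force: 30.0
```

```bash
python3 -m pendant '[[0.14,0.4,0,0,0,0],[0.28,0.8,0,0,0,0],[0.346,0.986,0,0,0,0],[0.346,0.986,0,0,0,0],[0.346,0.986,0,0,0,0],[0.346,0.986,0,0,0,0],[0.346,0.986,0,0,0,0],[0.346,0.986,0,0,0,0],[0.346,0.986,0,0,0,0],[0.346,0.986,0,0,0,0],[0.346,0.986,0,0,0,0],[0.346,0.986,0,0,0,0]]'
python3 -m pendant '[[0.346,0.986,0,0,0,0],[0.346,0.986,0,0,0,0],[0.18,0.5,0,0,0,0],[0.07,0.2,0,0,0,0],[0.03,0.1,0,0,0,0],[0,0,0,0,0,0],[0,0,0,0,0,0],[0,0,0,0,0,0]]'
python3 -m pendant '[[0,0,-0.3,0,0,0],[0,0,-0.6,0,0,0],[0,0,-0.6,0,0,0],[0,0,-0.4,0,0,0],[0,0,-0.2,0,0,0],[0,0,0,0,0,0],[0,0,0,0,0,0],[0,0,0,0,0,0]]'
```

```text
time_s: 56.63
position: [510.6, -80.8, 133.4]
orientation: [0.348, -3.121, -0.001]
wrist_force: [0.3, 0.7, -2.1]
finger_gap: 56.4
finger_force: 30.0
time_s: 57.3
position: [530.0, -28.5, 134.1]
orientation: [0.344, -3.123, 0.0]
wrist_force: [-0.1, -0.2, -1.8]
finger_gap: 56.3
finger_force: 30.0
time_s: 57.97
position: [530.7, -27.3, 92.3]
orientation: [-0.347, 3.122, -0.0]
wrist_force: [-1.2, -0.0, -2.4]
finger_gap: 56.8
finger_force: 30.0
```

```bash
python3 -m pendant '[[0,0,-0.08,0,0,0],[0,0,-0.06,0,0,0],[0,0,0,0,0,0],[0,0,0,0,0,0]]'
python3 -m pendant '[[0,0,-0.04,0,0,0],[0,0,0,0,0,0],[0,0,0,0,0,0]]'
python3 -m pendant '[[0,0,-0.03,0,0,0],[0,0,0,0,0,0],[0,0,0,0,0,0]]'
```

```text
time_s: 58.3
position: [530.4, -27.2, 89.4]
orientation: [-0.347, 3.122, 0.0]
wrist_force: [0.9, -0.1, -2.4]
finger_gap: 56.6
finger_force: 30.0
time_s: 58.55
position: [530.3, -27.3, 88.5]
orientation: [-0.347, 3.122, 0.0]
wrist_force: [0.4, -0.3, -2.3]
finger_gap: 56.3
finger_force: 30.0
time_s: 58.8
position: [530.7, -27.1, 88.4]
orientation: [-0.347, 3.122, 0.0]
wrist_force: [-1.4, 0.9, 4.2]
finger_gap: 56.4
finger_force: 30.0
```

Contact. I'm releasing, rising and moving clear towards −y before the final check.

```bash
python3 -m pendant '[[0,0,0,0,0,0],[0,0,0,0,0,0],[0,0,0,0,0,0],[0,0,0,0,0,0],[0,0,0.5,0,0,0],[0,0,1,0,0,0],[0,0,1,0,0,0],[0,0,1,0,0,0],[0,0,1,0,0,0],[0,0,1,0,0,0],[0,0,0.5,0,0,0],[0,0,0,0,0,0]]' 85
python3 -m pendant '[[-0.3,-0.8,0.2,0,0,0],[-0.3,-1,0,0,0,0],[-0.3,-1,0,0,0,0],[-0.3,-1,0,0,0,0],[-0.3,-1,0,0,0,0],[-0.3,-1,0,0,0,0],[-0.3,-1,0,0,0,0],[-0.3,-1,0,0,0,0],[-0.3,-1,0,0,0,0],[-0.3,-1,0,0,0,0],[-0.3,-1,0,0,0,0],[-0.1,-0.4,0,0,0,0]]'
python3 -m pendant '[[0,-0.2,0,0,0,0],[0,0,0,0,0,0],[0,0,0,0,0,0],[0,0,0,0,0,0],[0,0,0,0,0,0],[0,0,0,0,0,0],[0,0,0,0,0,0]]'
python3 - <<'E'
from h import *
o=get_obs();im,d=get_image('top');W=cloud('top',d);cv2.imwrite('pics/t9.png',cv2.resize(im[100:260,60:340,::-1],None,fx=2,fy=2))
for n,s,lo,hi,r in [('cap',(530,-27),150,175,30),('can',(578,49),128,145,40),('canister',(606,-75),120,155,40),('jar',(475,321),65,90,30)]: print(n,circ(tops(W,s,lo,hi,r)))
print(o['wrist_force'],o['finger_force'])
E
```

```text
time_s: 59.8
position: [532.0, -27.3, 210.5]
orientation: [-0.346, 3.117, 0.0]
wrist_force: [0.5, 0.2, 0.2]
finger_gap: 85.2
finger_force: 0.0
time_s: 60.8
position: [460.5, -253.9, 211.0]
orientation: [0.341, -3.121, 0.001]
wrist_force: [-1.2, -0.2, 0.1]
finger_gap: 84.9
finger_force: 0.0
time_s: 61.38
position: [462.6, -254.6, 211.9]
orientation: [-0.349, 3.122, 0.0]
wrist_force: [0.7, 0.2, 0.3]
finger_gap: 85.1
finger_force: 0.0
cap [528.9 -26.8  14.4 159.5 199. ]
can [577.4  49.2  30.1 136.1 762. ]
canister [605.  -74.1  30.4 138.5 788. ]
jar [474.3 320.8  21.1  77.2 378. ]
[0.73958673 0.19718665 0.25309359] 0.0
```

View pics/t9.png

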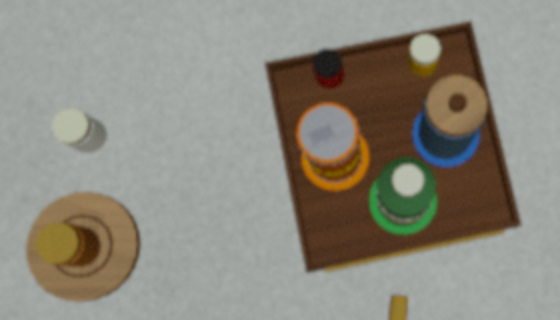

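The final view shows each thing upright on its own coaster, within about 1 mm of where it started, the jar in the board's ring and the arm clear. I'm handing in.

```bash
python3 -c "
from bench import *
print(close_job())"
```

```text
the job is handed in; nothing more can be done
None
```

The job is handed in at about 61 s: the jar stands in the middle of the round board, and bottle, can and canister are back upright on the green, orange and blue coasters, each within about 1–2 mm of centre by the last top view; no verdict came back.

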